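Hold the exciter wheel with its hidden eccentric weight at the bottom

TASK

I am about to clamp the motor coupling of this vibration exciter, and the eccentric weight shut up inside its wheel must be at the bottom when I do. Turn the wheel by hand to feel which side is heavy, bring the heavy side straight down (within about fifteen degrees) and finish still gripping the wheel, keeping it motionless there. Leave the tools and parts lying around the unit where they are.

Things in the scene. Friction and masses are not known exactly. Their poses are not given: they have to be found in the camera images.
- axis (a point): Centre of the exciter wheel, on its axis, 115 mm above the bench. Frame fixed to the unit, not turning with the wheel: y level along the shaft towards the motor, z up, x across the wheel, roughly away from the robot (its yaw differs each time). The wheel is a closed smooth aluminium drum, 180 mm in diameter, 28 mm wide, standing upright; its rim can be pinched across the two flat faces.
- rim_top (a point): Fixed point at the top of the wheel's rim, 90 mm above axis, same axes; it does not turn with the wheel. Beside the wheel only its hub, 41 mm in diameter, is in the way until the bearing blocks, whose inner faces are 75 mm from the wheel's middle plane and which reach 146 mm above the bench.
- wheel (a joint): Angle (rad) of the wheel on its shaft, without stops; grows as the top of the wheel moves towards +x of axis. At 0 the one dark screw hole in the rim is on top; that tells nothing of where the weight is. The bearing seals drag with 0.60 N m either way, a little more than the weight can overcome, so the wheel stays wherever it is left and never rolls to its heavy side by itself.
- wheel_mid (a point): Centre of the wheel, turns with it; same place and shaft axis y as axis. Inside, out of sight, a steel weight of about 1.3 kg is fixed, its centre of mass 40 mm from the axis, at an angle that differs each time (at least 40 degrees from the bottom at the start). Level with the axis it adds 0.47 to 0.54 N m, at bottom or top nothing: turning is easier while it sinks, harder while it rises.
- unit: The fixed base plate of the unit, aluminium, 270 mm (x) by 480 mm (y), 15 mm thick; origin on the bench under the wheel's centre, axes as axis. The plate runs from 145 mm on the -y side to 335 mm on the +y side, where the motor stands (219 to 316 mm along y, top 168 mm above the bench).
- hex_key: Loose T-handle hex key, 135 mm long, handle 64 mm, lying on the base plate in front of the wheel. Origin under the shank's middle. To be left alone.
- mallet: Loose soft-face mallet, 220 mm long, head 94 mm by 38 mm, lying by the unit. Origin near the middle of the handle, on the bench. To be left alone.
- tape_roll: Loose roll of tape, 100 mm across, 24 mm high. Origin under its centre. To be left alone.
- gauge: Loose digital indicator on a 60 by 50 mm magnetic base, 140 mm tall, standing behind the unit. Origin under the base. To be left alone.
- caliper: Loose caliper, 235 mm long, lying flat behind the unit. Origin under the beam's middle. To be left alone.
- bearing: Loose spare ball bearing, 52 mm across, 15 mm high, lying on the base plate in front of the coupling. Origin under its centre. To be left alone.
- screw_dish: Loose black dish of screws, 90 by 110 mm, 26 mm high. Origin under its centre. To be left alone.

How it is judged:
At the end, for the whole second after the job is handed in: The eccentric weight's centre of mass is within 0.30 rad (17 degrees) of straight below the axis, the wheel stands still (under 0.03 rad/s) and the fingers still grip it with more than 5 N, all through the last second (angle between eccentric's own z axis and vertical below 0.3 rad and velocity of joint wheel between -0.03 and 0.03 rad/s and contact force between the fingers and wheel above 5 N); the arm keeps its last pose, push and grip.
It fails at once if a bystander is shoved more than 25 mm or knocked over (distance of any of hex_key, mallet, tape_roll, gauge, caliper, bearing, screw_dish from where it was at the start of the episode above 0.025 m or angle between gauge's own z axis and vertical above 0.4 rad).
It also fails if it takes over 70 s, if anything falls off the work surface, if the arm or the gripper's body presses on something with over 40 N, if the wrist force passes 120 N, or if a joint passes its speed limit or range.

ROBOT

A 6-joint arm with a two-finger parallel gripper is mounted at the origin on the work surface. World frame = base frame: x ahead of the robot, y to its left, z up, the work surface at z = 0. Lengths are in m, angles in rad, forces in N, time in s.
With the tool pointing down it reaches from about 0.275 to 0.75 m from the base axis. Payload 10.2 kg.
Tool frame: the origin (TCP) lies midway between the tips of the shut fingers; the grasp point (between the pads) lies 19 mm behind it (env.hold_point_z is the distance from the TCP to the grasp point, in m); z points along the fingers, y is the line along which they close (so a half turn about z gives the same grasp; the last joint's range is limited). The gripper opens to 85 mm and grips with 20 to 120 N. Pads are 22 mm wide; open, the fingers measure 114 mm over their backs; the gripper's body (76 mm by 85 mm) begins 54 mm behind the grasp point. The pads swing forward as they close: fully open they stand 13 mm farther back than shut.
Start: joints at [-1.432, 0.313, 1.498, -0, 1.331, -0.223], TCP at [0.186, -0.491, 0.231] pointing down, gripper open.
Joint ranges: [-2.94, 2.94], [-0.97, 2.17], [0.19, 2.56], [-1.23, 4.37], [0.02, 3.11], [-2.88, 2.88]. Speed limits (rad/s): [2.39, 2.39, 3.01, 3.14, 3.14, 3.14].

INTERFACE

Orientations are given as a unit quaternion [x, y, z, w].
In Python, from bench import env, kinematics, monitor, eyes, job gives the robot as it stands. The module is installed in compiled form; this text tells all that it offers. Calls block until the motion is done:
- env.reach(position, orientation): joint-space move of the TCP to a pose.
- env.movel(position, velocity=0.15, frame=None, guard=None): straight line of the TCP; frame=None keeps the orientation; velocity is the mean speed in m/s. With guard (N) it stops when the force on the tool has changed by that much, and returns True; else False.
- env.set_joints(angles): joint-space move.
- env.release() and env.close_gripper(effort=None): open the fingers fully, or close them until they stop; effort is the grip in N (None keeps the last).
- env.hold(seconds).
- kinematics.ik(position, orientation): joint angles nearest the present ones, or None.
- monitor.sense(): the state.
- eyes.grab_frame(name): name is "scene" or "top"; returns a dict with "frame" (420x560x3 uint8, red, green, blue), "mtx" (3x3 intrinsics, pixels), "k1" (the pictures are not rectified: a ray, as slopes to the right and down, at radius r is drawn at 1 + k1 r^2 times it, then the intrinsics apply), "view" (4x4, takes a point from world to camera coordinates). Camera axes: x right, y down, z forward; pixel columns grow to the right and rows downward; lengths in m; the calibration is good to about 2 mm. A picture is of the moment at which its call begins. There is no depth.
A pose or a line that the arm cannot do raises env.MotionError and nothing moves.
- job.hand_in(): hands the job in; it is judged then, once.
The state is a dict: "clock": time; "joints": joint angles; "qvel": joint speeds; "joint_efforts": joint torques, N m; "position": TCP position; "ee_rot": TCP orientation; "contact_force": force on the tool from outside, world axes, zero at the start; "ft_torque": the same for the moment, N m; "finger_gap": opening from 0.0 (shut) to 1.0 (fully open); "gripper_force": force on a finger pad.
Only numpy, scipy, OpenCV 4.12 (cv2) and the standard library are available. Lean on these libraries where they do the work, as an engineer would, in place of code of your own. Each camera call takes 0.05 s, during which the arm holds its last target. There are 200 camera calls.

## Working session

There is one attempt and no reset: what is moved stays moved. The work goes in short steps, each a Python script; the robot and the scene stay as the last script left them, time stands still between calls to the robot, and variables do not carry over. Pictures are saved under pics/ and viewed, at most 10 in all, crops included, and the job is handed in when it is done.

```bash
mkdir -p pics; python3 - <<'E'
from bench import env, kinematics, monitor, eyes, job
import cv2,json,numpy as np
for n in("scene","top"):
    d=eyes.grab_frame(n); cv2.imwrite(f"pics/{n}0.png",d["frame"][:,:,::-1])
    print(n,d["mtx"].tolist(),d["k1"],np.round(d["view"],4).tolist())
s=monitor.sense();print(s,env.hold_point_z)
E
```

```text
scene [[534.0336969066606, 0.0, 276.8867340737248], [0.0, 534.0336969066606, 207.0401536386478], [0.0, 0.0, 1.0]] -0.054215782841641275 [[0.8911, 0.4534, 0.0196, -0.5431], [0.3298, -0.6174, -0.7142, -0.1105], [-0.3117, 0.6429, -0.6996, 1.6527], [0.0, 0.0, 0.0, 1.0]]
top [[439.5460631638782, 0.0, 271.8094509406376], [0.0, 439.5460631638782, 205.34250079359109], [0.0, 0.0, 1.0]] -0.11449336358115803 [[-0.0141, -0.9998, -0.017, 0.0405], [-0.9962, 0.0155, -0.086, 0.6011], [0.0862, 0.0158, -0.9962, 1.0574], [0.0, 0.0, 0.0, 1.0]]
{'clock': 0.1, 'joints': array([-1.43240072e+00,  3.13412600e-01,  1.49835321e+00, -2.36086033e-05,
        1.33098548e+00, -2.23387850e-01]), 'qvel': array([ 0.00190738,  0.00052081, -0.00314249,  0.00024734,  0.00033889,
       -0.00041893]), 'joint_efforts': array([ 2.35648979e-03, -4.12898147e+01, -2.60139960e+01, -2.15723203e-04,
        3.05178699e-03,  9.92694993e-06]), 'position': array([ 0.18577726, -0.49079188,  0.23078578]), 'ee_rot': array([ 9.83682985e-01,  1.79909559e-01,  1.31568878e-05, -5.79283211e-04]), 'contact_force': array([1.25521041, 0.42625491, 1.12099334]), 'ft_torque': array([0.03804986, 0.02622787, 0.02408561]), 'gripper_force': 0.0, 'finger_gap': 1.0006295677031447} 0.0187
```

View pics/scene0.png

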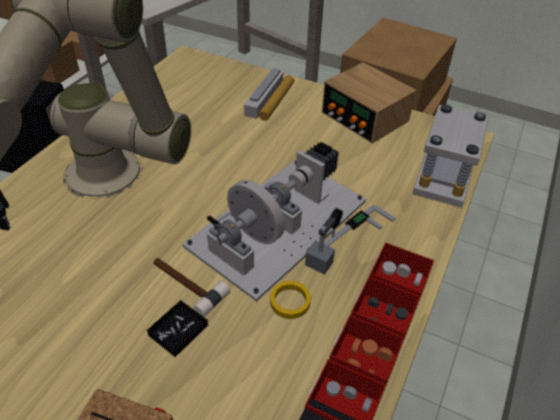

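View pics/top0.png

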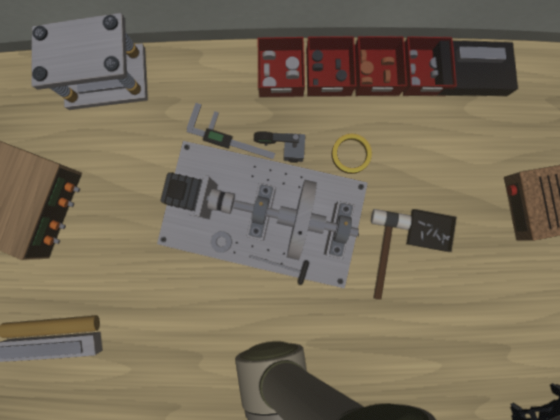

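The scene and top views show the unit with plate corner screws at about (187,147), (362,187), (341,281) and (164,240) in the top image. The wheel rim runs from (309,182) to (295,258), with the dark hole near (300,232).

```bash
cat > h.py <<'E'
from bench import env, kinematics, monitor, eyes, job
import cv2,numpy as np
from scipy.spatial.transform import Rotation as R
def unproj(d,px,z):
    k=np.array([d["k1"],0,0,0,0.])
    n=cv2.undistortPoints(np.array(px,float).reshape(-1,1,2),d["mtx"],k).reshape(-1,2)
    V=d["view"];Rt=V[:3,:3].T;c=-Rt@V[:3,3]
    r=np.c_[n,np.ones(len(n))]@Rt.T
    return c+r*((z-c[2])/r[:,2])[:,None]
def proj(d,P):
    k=np.array([d["k1"],0,0,0,0.]);V=d["view"]
    return cv2.projectPoints(np.array(P,float).reshape(-1,1,3),cv2.Rodrigues(V[:3,:3])[0],V[:3,3],d["mtx"],k)[0].reshape(-1,2)
E
python3 - <<'E'
from h import *
d=eyes.grab_frame("top")
C=unproj(d,[(187,143),(366,184),(341,287),(160,243)],.015)
print(C.round(4)); print([np.linalg.norm(C[i]-C[i-1]).round(3) for i in range(4)])
# unit frame corners: (+x,+y),(+x,-y),(-x,-y),(-x,+y)
U=np.array([(.135,.335),(.135,-.145),(-.135,-.145),(-.135,.335)])
a,b=C[:,:2]-C[:,:2].mean(0),U-U.mean(0)
yaw=np.arctan2((b[:,0]*a[:,1]-b[:,1]*a[:,0]).sum(),(a*b).sum())
Rz=np.array([[np.cos(yaw),-np.sin(yaw)],[np.sin(yaw),np.cos(yaw)]])
o=C[:,:2].mean(0)-Rz@U.mean(0)
print("yaw",yaw,"o",o)
G=d["frame"][:,:,::-1].copy()
def pt(x,y,z): return [*(o+Rz@[x,y]),z]
s="scene"
S=eyes.grab_frame(s);H=S["frame"][:,:,::-1].copy()
t=np.linspace(0,2*np.pi,73)
for dd,im,nm in((d,G,'t'),(S,H,'s')):
    big=cv2.resize(im,None,fx=3,fy=3,interpolation=cv2.INTER_CUBIC)
    for yy in(-.014,.014):
        q=proj(dd,[pt(.09*np.sin(a),yy,.115+.09*np.cos(a)) for a in t])
        cv2.polylines(big,[(q*3+1).round().astype(int)],True,(0,0,255),1)
    q=proj(dd,[pt(*u,.015) for u in U]);cv2.polylines(big,[(q*3+1).round().astype(int)],True,(0,255,0),1)
    c=proj(dd,[pt(0,0,.115)])[0]*3
    x,y=int(c[0])-200,int(c[1])-250
    if nm=='t': tt=big[y:y+500,x:x+390]
    else: ss=big[y:y+500,x:x+390]
cv2.imwrite("pics/ov.png",np.hstack([tt,ss]))
E
```

```text
[[ 0.7653  0.2456  0.015 ]
 [ 0.6526 -0.205   0.015 ]
 [ 0.3982 -0.1357  0.015 ]
 [ 0.5123  0.3131  0.015 ]]
[np.float64(0.262), np.float64(0.465), np.float64(0.264), np.float64(0.463)]
yaw -0.2509897295336959 o [ 0.55849656 -0.03753577]
```

View pics/ov.png

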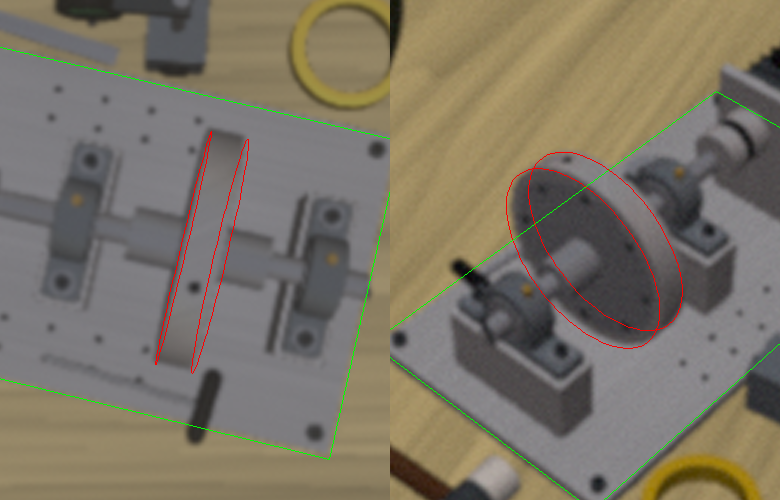

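The overlay matches the wheel and plate to about 1–2 mm in both views, which is good enough for a grasp. Next I check how far the tool can follow the rim.

```bash
cat >> h.py <<'E'
yaw=-0.251; o=np.array([.5585,-.0375])
Ru=R.from_euler('z',yaw)
ORG=np.array([*o,.115]); HP=.0187
def pose(phi,r=.078,flip=0,lag=0,dy=0):
    """grasp point at rim angle phi (towards +x), tool pointing to the axis (tilt phi-lag)"""
    t=phi-lag
    base=R.from_matrix(np.array([[-1,0,0],[0,1,0],[0,0,-1.]])) # y along shaft, z down
    if flip: base=base*R.from_euler('z',np.pi)
    q=Ru*R.from_euler('y',t)*base
    g=np.array([r*np.sin(phi),dy,r*np.cos(phi)])
    zt=R.from_euler('y',t).apply([0,0,-1])
    return ORG+Ru.apply(g+zt*HP), q.as_quat()
E
python3 - <<'E'
from h import *
for f in(0,1):
  for lag in (0,):
    for deg in range(-100,101,10):
      j=kinematics.ik(*pose(np.radians(deg),flip=f))
      print(f,deg,None if j is None else np.round(j,2))
E
```

```text
0 -100 [-0.31  1.01  2.39  3.08  2.    1.55]
0 -90 [-0.31  0.81  2.46  3.08  1.7   1.56]
0 -80 [-0.31  0.58  2.48  3.08  1.31  1.58]
0 -70 [-0.31  0.37  2.45  3.07  0.89  1.59]
0 -60 [-0.3   0.22  2.37  3.05  0.49  1.63]
0 -50 [-0.3   0.14  2.25  2.87  0.13  1.81]
0 -40 [-0.29  0.14  2.12  0.13  0.19 -1.73]
0 -30 [-0.29  0.17  1.97  0.04  0.48 -1.64]
0 -20 [-0.28  0.24  1.81  0.02  0.75 -1.61]
0 -10 [-0.28  0.33  1.64  0.01  0.99 -1.6 ]
0 0 [-0.28  0.44  1.47 -0.    1.23 -1.6 ]
0 10 [-0.27  0.56  1.3  -0.    1.46 -1.59]
0 20 [-0.27  0.69  1.12 -0.01  1.69 -1.59]
0 30 [-0.27  0.82  0.93 -0.01  1.91 -1.59]
0 40 [-0.27  0.97  0.74 -0.01  2.13 -1.59]
0 50 [-0.27  1.13  0.53 -0.02  2.36 -1.6 ]
0 60 [-0.27  1.31  0.27 -0.03  2.61 -1.6 ]
0 70 None
0 80 None
0 90 None
0 100 None
1 -100 [-0.31  1.01  2.39  3.08  2.   -1.59]
1 -90 [-0.31  0.81  2.46  3.08  1.7  -1.58]
1 -80 [-0.31  0.58  2.48  3.08  1.31 -1.57]
1 -70 [-0.31  0.37  2.45  3.07  0.89 -1.55]
1 -60 [-0.3   0.22  2.37  3.05  0.49 -1.51]
1 -50 [-0.3   0.14  2.25  2.87  0.13 -1.33]
1 -40 [-0.29  0.14  2.12  0.13  0.19  1.41]
1 -30 [-0.29  0.17  1.97  0.04  0.48  1.51]
1 -20 [-0.28  0.24  1.81  0.02  0.75  1.53]
1 -10 [-0.28  0.33  1.64  0.01  0.99  1.54]
1 0 [-0.28  0.44  1.47 -0.    1.23  1.55]
1 10 [-0.27  0.56  1.3  -0.    1.46  1.55]
1 20 [-0.27  0.69  1.12 -0.01  1.69  1.55]
1 30 [-0.27  0.82  0.93 -0.01  1.91  1.55]
1 40 [-0.27  0.97  0.74 -0.01  2.13  1.55]
1 50 [-0.27  1.13  0.53 -0.02  2.36  1.55]
1 60 [-0.27  1.31  0.27 -0.03  2.61  1.54]
1 70 None
1 80 None
1 90 None
1 100 None
```

```bash
python3 - <<'E'
from h import *
p,q=pose(0)
env.reach(p+[0,0,.10],q)
print(monitor.sense()["contact_force"].round(2),monitor.sense()["ft_torque"].round(3))
d=eyes.grab_frame("scene");cv2.imwrite("pics/above.png",cv2.resize(d["frame"][100:310,130:410,::-1],None,fx=2.5,fy=2.5))
print(env.movel(p,velocity=.12,guard=8))
s=monitor.sense();print(s["position"]-p,s["contact_force"].round(2),s["clock"])
env.close_gripper(40)
s=monitor.sense();print(s["contact_force"].round(2),s["ft_torque"].round(3),s["finger_gap"],s["gripper_force"],s["clock"], Ru.inv().apply(s["contact_force"]).round(2))
d=eyes.grab_frame("scene");cv2.imwrite("pics/grip.png",cv2.resize(d["frame"][120:300,170:410,::-1],None,fx=2.5,fy=2.5))
E
```

```text
[ 0.04 -0.55 -0.05] [ 0.015 -0.026  0.01 ]
False
[ 0.00036616 -0.00013935  0.00078545] [-0.55  0.18  0.01] 3.3417
[ 4.47 15.23  4.1 ] [ 1.944 -0.491  0.231] 0.3176669715668672 42.37311780452728 3.9 [ 0.55 15.87  4.1 ]
```

View pics/grip.png

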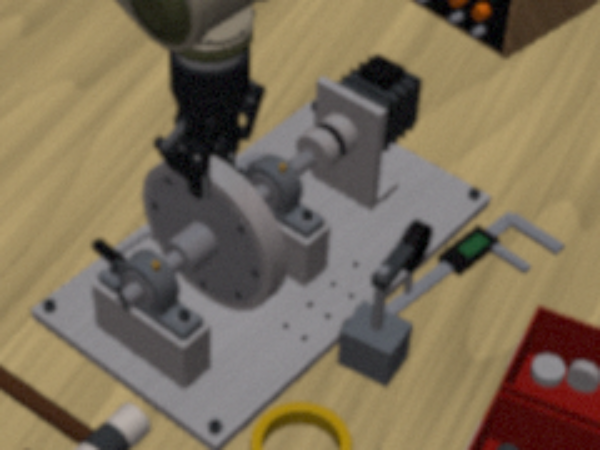

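The wheel's rim is pinched at the top: pads are on it near (195,185) in the crop, and nothing else is touched. The axial force shows an offset of a millimetre or so, which I correct before the sensing sweep.

```bash
cat >> h.py <<'E'
L=.128
def tau(s=None):
    """torque applied by the tool on the wheel (+ = wheel-positive), via moments and via force only; axial force"""
    s=s or monitor.sense()
    q=R.from_quat(s["ee_rot"]);z=q.apply([0,0,1]);g=s["position"]-z*HP
    F,M=s["contact_force"],s["ft_torque"]
    ay=Ru.apply([0,1,0])
    u=Ru.inv().apply(g-ORG);phi=np.arctan2(u[0],u[2])
    return np.array([phi,-(M+np.cross(g-L*z-ORG,F))@ay,-np.cross(g-ORG,F)@ay,F@ay,F@z,s["clock"]])
def sweep(a,b,dy,step=5,v=.05):
    n=max(1,int(round(abs(b-a)/step)));out=[]
    for x in np.linspace(a,b,n+1)[1:]:
        p,q=pose(np.radians(x),dy=dy)
        env.movel(p,velocity=v,frame=q)
        out.append(np.r_[x,tau()])
    return np.array(out)
E
python3 - <<'E'
from h import *
np.set_printoptions(suppress=True,precision=3,linewidth=150)
dy=0
for _ in range(2):
    dy+=.001;p,q=pose(0,dy=dy);env.movel(p,velocity=.05,frame=q);t=tau();print(dy,t)
    if t[3]<6:break
try:
    r=sweep(0,15,dy);print(r)
    print(sweep(15,0,dy))
except env.MotionError as e: print(e)
E
```

```text
0.001 [ 0.002  0.152  0.085  9.888 -4.67   4.2  ]
0.002 [ 0.002  0.058  0.108  5.498 -5.464  4.45 ]
[[ 5.     0.097 -0.898 -0.31   5.033 -6.343  4.7  ]
 [10.     0.186 -0.381 -0.236  4.897 -5.738  4.95 ]
 [15.     0.273 -0.677 -0.423  6.281 -4.328  5.2  ]]
[[10.     0.185  0.152 -0.486  6.099 -0.551  5.45 ]
 [ 5.     0.096  0.083 -0.447  6.389  0.259  5.7  ]
 [ 0.     0.007  0.162 -0.382  5.753  0.305  5.95 ]]
```

```bash
python3 - <<'E'
from h import *
np.set_printoptions(suppress=True,precision=3,linewidth=150)
def S(n=4,h=.05):
    for _ in range(n):
        s=monitor.sense();print(tau(s),Ru.inv().apply(s["contact_force"]),s["ft_torque"],np.abs(s["qvel"]).max());env.hold(h)
    print()
S(3)
for x in(6,12,6,0):
    p,q=pose(np.radians(x),dy=.002);env.movel(p,velocity=.02,frame=q);print(x,p-monitor.sense()["position"]);S(3)
E
```

```text
[ 0.007  0.162 -0.382  5.753  0.305  5.95 ] [ 4.867  5.753 -0.283] [ 0.493 -1.331  0.293] 0.04005334328260953
[ 0.007  0.353 -0.297  5.354  0.028  6.   ] [ 3.792  5.354 -0.014] [ 0.597 -1.326  0.291] 0.014634295391474646
[ 0.008  0.229 -0.286  7.13  -0.202  6.05 ] [3.644 7.13  0.217] [ 0.581 -1.162  0.301] 0.006043489753456763

6 [-0.001 -0.    -0.   ]
[ 0.116 -0.873 -0.595  7.29  -1.868  6.558] [7.754 7.29  1.083] [ 0.5   -0.845  0.261] 0.011057948462660382
[ 0.117 -0.957 -0.641  6.715 -2.266  6.608] [8.384 6.715 1.42 ] [ 0.483 -0.88   0.237] 0.005513254538297263
[ 0.116 -0.808 -0.616  7.915 -2.041  6.658] [8.039 7.915 1.232] [ 0.487 -0.967  0.236] 0.0024696416383302986

12 [-0.001 -0.001 -0.   ]
[ 0.218 -0.705 -0.467  7.478 -3.961  7.167] [6.668 7.478 2.648] [ 0.464 -0.662  0.128] 0.01071673954384602
[ 0.218 -0.872 -0.554  7.366 -3.312  7.217] [7.612 7.366 1.787] [ 0.488 -0.732  0.158] 0.006315162641419179
[ 0.218 -0.856 -0.542  7.578 -3.4    7.267] [7.481 7.578 1.906] [ 0.501 -0.72   0.122] 0.0029443344767253734

6 [-0.001 -0.001 -0.   ]
[ 0.113 -0.033 -0.39   6.73  -1.103  7.775] [5.067 6.73  0.598] [ 0.721 -1.211  0.233] 0.012676704569903788
[ 0.113  0.229 -0.303  5.572 -1.696  7.825] [4.037 5.572 1.297] [ 0.656 -1.231  0.249] 0.006764522478329249
[ 0.113 -0.071 -0.384  6.428 -2.196  7.875] [5.121 6.428 1.688] [ 0.718 -1.157  0.212] 0.003155041831800579

0 [-0.001 -0.001 -0.   ]
[ 0.01   0.084 -0.423  4.831  0.172  8.383] [ 5.391  4.831 -0.152] [ 0.699 -1.414  0.368] 0.014019115413348491
[ 0.011  0.106 -0.378  6.541 -1.25   8.433] [4.836 6.541 1.271] [ 0.707 -1.32   0.286] 0.007217750122225442
[ 0.011  0.192 -0.364  5.965 -0.528  8.483] [4.654 5.965 0.547] [ 0.714 -1.372  0.26 ] 0.0011504197080313048
```

```bash
python3 - <<'E'
from h import *
np.set_printoptions(suppress=True,precision=3,linewidth=150)
def S(tag,pt,qt):
    env.hold(.1);L_=[]
    for _ in range(4): L_.append(monitor.sense());env.hold(.02)
    f=lambda k:Ru.inv().apply(np.mean([s[k] for s in L_],0))
    s=L_[-1];rot=(R.from_quat(s["ee_rot"])*R.from_quat(qt).inv()).as_rotvec()
    print(tag,"F",f("contact_force"),"M",f("ft_torque"),"err mm",1e3*Ru.inv().apply(s["position"]-pt),"roterr mrad",1e3*Ru.inv().apply(rot),s["finger_gap"],s["gripper_force"],s["clock"])
p,q=pose(0,dy=.002);S("base",p,q)
for n,v in(("z-2",[0,0,-.002]),("base",[0,0,0]),("x+2",[.002,0,0]),("x-2",[-.002,0,0]),("base",[0,0,0]),("y+2",[0,.002,0]),("base",[0,0,0])):
    pt=p+Ru.apply(v);env.movel(pt,velocity=.03,frame=q);S(n,pt,q)
E
```

```text
base F [ 4.02   5.61  -0.173] M [ 1.035 -1.139  0.289] err mm [0.864 0.748 0.414] roterr mrad [ 1.554 -1.807  0.434] 0.3196326348473926 43.664127588272095 8.6833
z-2 F [ 2.951  5.823 12.738] M [ 0.937 -0.242  0.271] err mm [1.474 0.71  2.385] roterr mrad [ 1.32  -4.559  0.488] 0.31740891240021263 45.27963101863861 9.1
base F [ 7.493  5.998 -0.979] M [ 1.04  -1.248  0.277] err mm [1.192 0.716 0.416] roterr mrad [ 1.608 -2.602  0.307] 0.31992551909429395 43.7455952167511 9.5167
x+2 F [1.514 5.951 3.653] M [0.844 0.168 0.255] err mm [-0.007  0.72   0.381] roterr mrad [1.313 0.969 0.492] 0.3223674323494219 44.31501030921936 9.9333
x-2 F [10.826  7.059 -2.962] M [ 1.006 -2.121  0.39 ] err mm [1.876 0.702 0.445] roterr mrad [ 1.561 -4.621  0.476] 0.31886033890966436 43.34042251110077 10.3833
base F [4.661 5.71  0.739] M [ 0.829 -0.67   0.359] err mm [0.718 0.703 0.42 ] roterr mrad [ 1.258 -1.222  0.684] 0.32425259548755275 43.96535575389862 10.8
y+2 F [ 3.32  -5.377  2.071] M [-0.473 -0.524  0.447] err mm [ 0.729 -1.254  0.45 ] roterr mrad [-2.141 -0.728 -0.04 ] 0.3221563802414751 44.081262946128845 11.2167
base F [5.942 6.011 1.337] M [ 0.85  -0.733  0.348] err mm [0.74  0.704 0.433] roterr mrad [ 1.288 -1.426  0.564] 0.3232823516438164 43.898810148239136 11.6333
```

```bash
cat > th.py <<'E'
from h import *
import threading,time
np.set_printoptions(suppress=True,precision=3,linewidth=150)
log=[];run=True;err=[]
def poll():
    while run:
        try: s=monitor.sense()
        except Exception as e: err.append(repr(e)); return
        if not log or s["clock"]>log[-1]["clock"]: log.append(s)
        time.sleep(.001)
E
timeout 100 python3 - <<'E'
import th
from th import *
t=threading.Thread(target=poll,daemon=True);t.start()
p,q=pose(np.radians(10),dy=.002)
try: env.movel(p,velocity=.02,frame=q)
except Exception as e: print("main",repr(e))
th.run=False;t.join(2)
print(len(log),err[:1])
for s in log[::max(1,len(log)//15)]: print(tau(s),Ru.inv().apply(s["contact_force"]),Ru.inv().apply(s["ft_torque"]))
E
```

```text
2 []
[ 0.009 -0.695 -0.504  5.555 -1.695 11.65 ] [6.437 5.555 1.711] [ 0.837 -0.633  0.332]
[ 0.183 -0.755 -0.56   7.782 -3.761 12.317] [7.704 7.782 2.481] [ 0.723 -0.721  0.107]
```

Sensing during motion is blocked, so I'll trace the loading curve in small static steps.

```bash
python3 - <<'E'
from h import *
np.set_printoptions(suppress=True,precision=3,linewidth=150)
for x in [10.7,11.4,12.1,12.8,13.5,14.2,14.9,14.2,13.5,12.8,12.1,11.4,10.7,10,9.3,8.6,7.9]:
    p,q=pose(np.radians(x),dy=.002);env.movel(p,velocity=.02,frame=q)
    s=monitor.sense();rot=(R.from_quat(s["ee_rot"])*R.from_quat(q).inv()).as_rotvec()
    y=Ru.apply([0,1,0]);e=R.from_euler('y',-np.radians(x)).apply(Ru.inv().apply(s["position"]-p))
    f=R.from_euler('y',-np.radians(x)).apply(Ru.inv().apply(s["contact_force"]))
    print(x,"Ft %.2f Fr %.2f My %.3f errt %.2f errr %.2f rot %.2f mrad"%(f[0],f[2],s["ft_torque"]@y,1e3*e[0],1e3*e[2],1e3*rot@y),"tau",tau(s)[1].round(2),s["clock"])
E
```

```text
10.7 Ft 3.47 Fr 3.64 My -0.606 errt 0.36 errr 0.57 rot -0.66 mrad tau -0.11 12.5667
11.4 Ft 3.06 Fr 4.09 My -0.544 errt 0.36 errr 0.57 rot -0.67 mrad tau -0.09 12.8167
12.1 Ft 2.90 Fr 2.81 My -0.573 errt 0.37 errr 0.60 rot -0.76 mrad tau -0.03 13.0667
12.8 Ft 3.03 Fr 3.44 My -0.600 errt 0.37 errr 0.61 rot -0.78 mrad tau -0.02 13.3167
13.5 Ft 2.74 Fr 4.25 My -0.609 errt 0.37 errr 0.63 rot -0.83 mrad tau 0.04 13.5667
14.2 Ft 3.26 Fr 3.74 My -0.594 errt 0.35 errr 0.62 rot -0.81 mrad tau -0.08 13.8167
14.9 Ft 3.40 Fr 4.03 My -0.609 errt 0.34 errr 0.63 rot -0.83 mrad tau -0.09 14.0667
14.2 Ft 7.80 Fr 3.48 My -1.035 errt 0.78 errr 0.61 rot -2.48 mrad tau -0.58 14.3167
13.5 Ft 7.64 Fr 2.97 My -0.964 errt 0.75 errr 0.62 rot -2.39 mrad tau -0.61 14.5667
12.8 Ft 6.45 Fr 3.90 My -0.998 errt 0.76 errr 0.61 rot -2.37 mrad tau -0.33 14.8167
12.1 Ft 6.97 Fr 2.43 My -0.956 errt 0.78 errr 0.59 rot -2.35 mrad tau -0.48 15.0667
11.4 Ft 7.22 Fr 2.77 My -0.898 errt 0.77 errr 0.56 rot -2.27 mrad tau -0.59 15.3167
10.7 Ft 6.91 Fr 3.47 My -0.943 errt 0.78 errr 0.56 rot -2.25 mrad tau -0.48 15.5667
10 Ft 6.65 Fr 2.43 My -0.869 errt 0.78 errr 0.55 rot -2.24 mrad tau -0.5 15.8167
9.3 Ft 6.87 Fr 2.12 My -0.824 errt 0.78 errr 0.56 rot -2.22 mrad tau -0.59 16.0667
8.6 Ft 7.28 Fr 1.44 My -0.940 errt 0.79 errr 0.55 rot -2.21 mrad tau -0.56 16.3167
7.9 Ft 6.85 Fr 2.90 My -0.935 errt 0.79 errr 0.51 rot -2.12 mrad tau -0.48 16.5667
```

```bash
cat >> h.py <<'E'
def step(x,v=.004,dy=.002,pr=1):
    p,q=pose(np.radians(x),dy=dy);env.movel(p,velocity=v,frame=q)
    s=monitor.sense();rot=(R.from_quat(s["ee_rot"])*R.from_quat(q).inv()).as_rotvec()
    y=Ru.apply([0,1,0]);Rp=R.from_euler('y',-np.radians(x))
    e=Rp.apply(Ru.inv().apply(s["position"]-p));f=Rp.apply(Ru.inv().apply(s["contact_force"]))
    o=[x,f[0],f[2],s["ft_torque"]@y,1e3*e[0],1e3*e[2],1e3*rot@y,tau(s)[1],s["clock"]]
    if pr: print("%.1f Ft %.2f Fr %.2f My %.3f errt %.2f errr %.2f rot %.2f tau %.2f clk %.2f"%tuple(o))
    return o
E
python3 - <<'E'
from h import *
for x in [9,10,11]: step(x)
step(11.3,.002)
for x in [10.5,9.5]: step(x)
step(9.2,.002)
E
```

```text
9.0 Ft 2.65 Fr 3.06 My -0.764 errt 0.45 errr 0.55 rot -1.00 tau 0.22 clk 17.00
10.0 Ft 3.58 Fr 3.27 My -0.727 errt 0.45 errr 0.56 rot -1.02 tau -0.01 clk 17.41
11.0 Ft 3.62 Fr 2.79 My -0.717 errt 0.45 errr 0.59 rot -1.12 tau -0.03 clk 17.82
11.3 Ft 2.85 Fr 3.20 My -0.761 errt 0.38 errr 0.55 rot -0.89 tau 0.17 clk 18.07
10.5 Ft 7.87 Fr 1.66 My -0.935 errt 0.82 errr 0.56 rot -2.27 tau -0.69 clk 18.43
9.5 Ft 7.87 Fr 2.49 My -0.918 errt 0.82 errr 0.55 rot -2.18 tau -0.71 clk 18.83
9.2 Ft 7.26 Fr 2.67 My -0.958 errt 0.90 errr 0.54 rot -2.34 tau -0.54 clk 19.08
```

```bash
python3 - <<'E'
from h import *
cur=9.2
for a in [25,40,50,-10,-28]:
    n=int(np.ceil(abs(a-cur)/15))
    for x in np.linspace(cur,a,n+1)[1:]:
        p,q=pose(np.radians(x),dy=.002);env.movel(p,velocity=.06,frame=q)
    step(a+.9);step(a+1.4);step(a+.4);step(a-.1);cur=a-.1
E
```

```text
25.9 Ft 2.42 Fr 6.65 My -0.840 errt 0.29 errr 0.84 rot -1.70 tau 0.34 clk 20.05
26.4 Ft 1.79 Fr 5.99 My -0.790 errt 0.22 errr 0.82 rot -1.56 tau 0.42 clk 20.33
25.4 Ft 7.34 Fr 7.02 My -1.002 errt 0.59 errr 0.79 rot -2.68 tau -0.51 clk 20.74
24.9 Ft 8.38 Fr 6.41 My -0.984 errt 0.63 errr 0.82 rot -2.81 tau -0.75 clk 21.02
40.9 Ft 2.77 Fr 9.92 My -0.765 errt -0.14 errr 0.98 rot -2.15 tau 0.19 clk 21.98
41.4 Ft 2.19 Fr 10.47 My -0.793 errt -0.19 errr 1.00 rot -2.09 tau 0.33 clk 22.26
40.4 Ft 6.17 Fr 11.74 My -0.971 errt 0.17 errr 0.96 rot -3.20 tau -0.31 clk 22.67
39.9 Ft 6.96 Fr 12.05 My -0.968 errt 0.21 errr 0.95 rot -3.22 tau -0.48 clk 22.95
50.9 Ft 1.25 Fr 14.38 My -0.774 errt -0.51 errr 0.96 rot -2.41 tau 0.50 clk 23.68
51.4 Ft 1.94 Fr 13.13 My -0.717 errt -0.60 errr 0.97 rot -2.31 tau 0.30 clk 23.96
50.4 Ft 6.14 Fr 16.15 My -1.031 errt -0.22 errr 0.96 rot -3.51 tau -0.25 clk 24.37
49.9 Ft 5.68 Fr 15.58 My -0.991 errt -0.19 errr 0.96 rot -3.50 tau -0.20 clk 24.65
-9.1 Ft 1.96 Fr -1.42 My -0.264 errt -0.02 errr -0.37 rot 3.84 tau -0.14 clk 26.73
-8.6 Ft 1.30 Fr -1.39 My -0.278 errt -0.06 errr -0.38 rot 3.94 tau 0.01 clk 27.02
-9.6 Ft 5.24 Fr -3.17 My -0.392 errt 0.34 errr -0.37 rot 2.82 tau -0.69 clk 27.43
-10.1 Ft 5.57 Fr -2.81 My -0.363 errt 0.36 errr -0.39 rot 2.77 tau -0.78 clk 27.71
-27.1 Ft 2.60 Fr 0.77 My -0.283 errt 0.61 errr -0.11 rot 2.24 tau -0.25 clk 28.76
-26.6 Ft 2.58 Fr 0.41 My -0.331 errt 0.62 errr -0.11 rot 2.23 tau -0.20 clk 29.04
-27.6 Ft 4.22 Fr -2.10 My -0.289 errt 1.04 errr -0.11 rot 1.25 tau -0.58 clk 29.45
-28.1 Ft 4.16 Fr -1.35 My -0.290 errt 1.02 errr -0.13 rot 1.31 tau -0.57 clk 29.73
```

```bash
python3 - <<'E'
from h import *
D=np.radians
ok=[kinematics.ik(*pose(D(a),r=r,dy=.002)) is not None for a,r in((48,.14),(40,.14),(-28,.14),(10,.16))];print(ok)
a0=48 if ok[0] else 40
assert ok[2] and ok[3] and (ok[0] or ok[1])
for x in np.linspace(-28.1,a0,6)[1:]:
    p,q=pose(D(x),dy=.002);env.movel(p,velocity=.08,frame=q)
env.release()
env.movel(pose(D(a0),r=.14,dy=.002)[0],velocity=.15)
env.reach(*pose(D(10),r=.16,dy=.003))
env.reach(*pose(D(-27),r=.14,dy=.003))
s=monitor.sense();print("free",s["contact_force"],s["ft_torque"])
p,q=pose(D(-27),dy=.003);env.movel(p,velocity=.12,guard=10)
env.close_gripper(40)
s=monitor.sense();print(s["finger_gap"],s["gripper_force"],tau(s),a0)
E
```

```text
[False, True, True, True]
free [ 0.51597927 -0.87668455 -0.22177192] [ 0.08343154  0.15975804 -0.03033585]
0.3201536332437312 40.25614142417908 [-0.46600754 -0.35649918  0.03851961 -6.61535979 -5.46921207 35.85      ] 40
```

```bash
python3 - <<'E'
from h import *
cur=-27
for a in [-28,-10,10,25]:
    n=int(np.ceil(abs(a-cur)/15))
    for x in np.linspace(cur,a,n+1)[1:]:
        p,q=pose(np.radians(x),dy=.002);env.movel(p,velocity=.06,frame=q)
    step(a+.9);step(a+1.4);step(a+.4);step(a-.1);cur=a-.1
E
```

```text
-27.1 Ft 1.88 Fr 6.32 My -0.078 errt 0.77 errr 0.51 rot -1.20 tau -0.31 clk 36.48
-26.6 Ft 1.12 Fr 5.84 My -0.088 errt 0.78 errr 0.52 rot -1.22 tau -0.14 clk 36.77
-27.6 Ft 4.59 Fr 1.88 My -0.330 errt 1.44 errr 0.53 rot -2.79 tau -0.62 clk 37.17
-28.1 Ft 6.73 Fr -0.14 My -0.484 errt 1.64 errr 0.50 rot -3.26 tau -0.91 clk 37.46
-9.1 Ft 1.62 Fr 2.57 My -0.318 errt 0.48 errr 0.39 rot -0.81 tau -0.02 clk 38.52
-8.6 Ft 1.52 Fr 3.81 My -0.209 errt 0.45 errr 0.39 rot -0.50 tau -0.10 clk 38.80
-9.6 Ft 5.24 Fr 1.95 My -0.403 errt 0.85 errr 0.41 rot -1.70 tau -0.68 clk 39.21
-10.1 Ft 6.22 Fr 0.89 My -0.408 errt 0.89 errr 0.41 rot -1.78 tau -0.88 clk 39.49
10.9 Ft 0.18 Fr 4.07 My -0.303 errt 0.22 errr 0.48 rot -0.37 tau 0.27 clk 40.55
11.4 Ft -0.41 Fr 3.95 My -0.333 errt 0.15 errr 0.45 rot -0.19 tau 0.42 clk 40.83
10.4 Ft 4.63 Fr 4.93 My -0.478 errt 0.53 errr 0.46 rot -1.42 tau -0.48 clk 41.24
9.9 Ft 5.12 Fr 3.73 My -0.483 errt 0.57 errr 0.47 rot -1.52 tau -0.57 clk 41.52
25.9 Ft -0.91 Fr 6.46 My -0.072 errt -0.22 errr 0.70 rot -0.04 tau 0.26 clk 42.48
26.4 Ft -1.82 Fr 4.87 My -0.077 errt -0.28 errr 0.74 rot -0.01 tau 0.45 clk 42.76
25.4 Ft 2.98 Fr 6.73 My -0.307 errt 0.10 errr 0.72 rot -1.20 tau -0.31 clk 43.17
24.9 Ft 3.11 Fr 6.63 My -0.338 errt 0.13 errr 0.72 rot -1.29 tau -0.31 clk 43.45
```

```bash
cat > fit.py <<'E'
import numpy as np
from scipy.optimize import least_squares
# tool phi, wheel offset, s, Ft, My
D=[]
def add(off,txt):
    for l in txt.strip().split("\n"):
        a=l.split();D.append((float(a[0]),off,float(a[1]),float(a[2]),float(a[3])))
add(0,"""9 1 2.65 -.764
10 1 3.58 -.727
11 1 3.62 -.717
11.3 1 2.85 -.761
10.5 -1 7.87 -.935
9.5 -1 7.87 -.918
9.2 -1 7.26 -.958
25.9 1 2.42 -.84
26.4 1 1.79 -.79
25.4 -1 7.34 -1.002
24.9 -1 8.38 -.984
40.9 1 2.77 -.765
41.4 1 2.19 -.793
40.4 -1 6.17 -.971
39.9 -1 6.96 -.968
50.9 1 1.25 -.774
51.4 1 1.94 -.717
50.4 -1 6.14 -1.031
49.9 -1 5.68 -.991
-9.1 1 1.96 -.264
-8.6 1 1.3 -.278
-9.6 -1 5.24 -.392
-10.1 -1 5.57 -.363
-27.1 1 2.6 -.283
-26.6 1 2.58 -.331
-27.6 -1 4.22 -.289
-28.1 -1 4.16 -.29""")
add(67,"""-27.1 1 1.88 -.078
-26.6 1 1.12 -.088
-27.6 -1 4.59 -.33
-28.1 -1 6.73 -.484
-9.1 1 1.62 -.318
-8.6 1 1.52 -.209
-9.6 -1 5.24 -.403
-10.1 -1 6.22 -.408
10.9 1 .18 -.303
11.4 1 -.41 -.333
10.4 -1 4.63 -.478
9.9 -1 5.12 -.483
25.9 1 -.91 -.072
26.4 1 -1.82 -.077
25.4 -1 2.98 -.307
24.9 -1 3.11 -.338""")
d=np.array(D)
def fit(d,fixL=None,nb=2,fr=None):
    ph=np.radians(d[:,0]);wh=np.radians(d[:,0]+d[:,1])
    def res(p):
        a0,b0,b1,b2,L,k=p
        L=fixL if fixL else L; k=fr if fr else k
        if nb<3:b2=0
        if nb<2:b1=0
        if nb<1:b0=0
        return (-(d[:,4]+L*d[:,3]) - (k*d[:,2]-.5*np.sin(a0+wh)+b0+b1*ph+b2*ph**2))/ (L+.02)
    best=[]
    for a in np.radians(np.arange(0,360,30)):
        r=least_squares(res,[a,0,0,0,.2,.5]);best.append((r.cost,np.degrees(r.x[0])%360,r.x))
    best.sort(key=lambda t:t[0]);return best[0]
for L,fr in((.206,None),(.24,None),(.3,None),(.35,None),(None,.6)):
    for nb in(0,1,2,3):
        c,a,x=fit(d,L,nb,fr);print(L,fr,nb,"cost %.1f alpha0 %.0f"%(c,a),x.round(3))
E
python3 fit.py
```

```text
0.206 None 0 cost 22.1 alpha0 108 [14.445  4.683  0.     0.     0.2    0.343]
0.206 None 1 cost 18.8 alpha0 84 [ 1.473  0.147 -0.     0.     0.2    0.342]
0.206 None 2 cost 6.3 alpha0 62 [ 7.371  0.123  0.451 -0.179  0.2    0.338]
0.206 None 3 cost 6.2 alpha0 63 [7.381 0.107 0.414 0.104 7.195 0.338]
0.24 None 0 cost 13.9 alpha0 90 [1.565 0.436 0.    0.    0.2   0.412]
0.24 None 1 cost 13.9 alpha0 89 [ 1.562e+00  1.000e-03  2.970e-01 -0.000e+00  2.000e-01  4.120e-01]
0.24 None 2 cost 6.1 alpha0 69 [ 7.493e+00 -6.000e-03  4.110e-01 -4.000e-03  2.000e-01  4.080e-01]
0.24 None 3 cost 5.9 alpha0 70 [ 1.222 -0.028  0.364  0.134  1.699  0.409]
0.3 None 0 cost 19.2 alpha0 75 [ 1.311e+00  1.000e-03 -0.000e+00  0.000e+00  2.000e-01  5.310e-01]
0.3 None 1 cost 10.9 alpha0 97 [ 1.697 -0.257 -1.183 -0.     0.2    0.536]
0.3 None 2 cost 7.2 alpha0 80 [ 7.687 -0.245  0.346 -2.781  0.2    0.533]
0.3 None 3 cost 6.9 alpha0 81 [ 1.419 -0.277  0.283  0.182  0.448  0.533]
0.35 None 0 cost 33.4 alpha0 71 [7.521 0.    0.    0.    0.2   0.63 ]
0.35 None 1 cost 10.7 alpha0 102 [ 1.788 -0.469  0.     0.     0.2    0.639]
0.35 None 2 cost 8.6 alpha0 88 [ 1.544 -0.452  0.3    0.     0.2    0.636]
0.35 None 3 cost 8.4 alpha0 89 [ 1.56  -0.49   0.225  0.217  0.2    0.637]
None 0.6 0 cost 18.1 alpha0 79 [ 1.373 -0.344  0.     0.     0.276  0.5  ]
None 0.6 1 cost 10.6 alpha0 101 [ 1.755 -0.386  1.319  0.     0.33   0.5  ]
None 0.6 2 cost 7.8 alpha0 83 [ 1.453 -0.311  0.329 -0.023  0.316  0.5  ]
None 0.6 3 cost 7.6 alpha0 84 [ 1.468 -0.345  0.26   0.198  0.316  0.5  ]
```

```bash
python3 - <<'E'
from h import *
D=np.radians
def free(tag):
    m=[]
    for _ in range(4): env.hold(.02);s=monitor.sense();m.append(np.r_[Ru.inv().apply(s["contact_force"]),s["ft_torque"]@Ru.apply([0,1,0])])
    print(tag,np.mean(m,0).round(3))
for x in (32,40):
    p,q=pose(D(x),dy=.002);env.movel(p,velocity=.08,frame=q)
env.release()
env.movel(pose(D(40),r=.14,dy=.002)[0],velocity=.2); free("40")
env.reach(*pose(D(-15),r=.14,dy=.002)); free("-15")
p,q=pose(D(-15),dy=.002);env.movel(p,velocity=.15,guard=10)
env.close_gripper(40)
s=monitor.sense();print(s["finger_gap"],s["clock"])
cur=-15
for a in [-25,0,25]:
    n=int(np.ceil(abs(a-cur)/15))
    for x in np.linspace(cur,a,n+1)[1:]:
        p,q=pose(D(x),dy=.002);env.movel(p,velocity=.08,frame=q)
    for x in(.9,1.4,.4,-.1): step(a+x)
    cur=a-.1
E
```

```text
40 [ 0.178  0.151 -0.271 -0.315]
-15 [0.403 0.01  0.074 0.12 ]
0.3218897825434931 47.675
-24.1 Ft -2.02 Fr 7.73 My 0.371 errt 0.17 errr 0.49 rot 1.43 tau 0.05 clk 48.42
-23.6 Ft -2.88 Fr 8.27 My 0.380 errt 0.15 errr 0.51 rot 1.47 tau 0.22 clk 48.70
-24.6 Ft 3.20 Fr 4.42 My 0.214 errt 0.74 errr 0.50 rot 0.05 tau -0.87 clk 49.11
-25.1 Ft 2.45 Fr 4.77 My 0.210 errt 0.79 errr 0.50 rot -0.06 tau -0.71 clk 49.39
0.9 Ft -3.09 Fr 4.59 My 0.368 errt -0.43 errr 0.35 rot 2.67 tau 0.27 clk 50.58
1.4 Ft -4.36 Fr 4.49 My 0.386 errt -0.49 errr 0.36 rot 2.80 tau 0.51 clk 50.86
0.4 Ft 0.21 Fr 2.83 My 0.164 errt -0.07 errr 0.38 rot 1.51 tau -0.21 clk 51.27
-0.1 Ft 0.75 Fr 2.61 My 0.180 errt -0.06 errr 0.36 rot 1.49 tau -0.34 clk 51.55
25.9 Ft -5.01 Fr 4.68 My 0.408 errt -0.79 errr 0.60 rot 2.63 tau 0.63 clk 52.69
26.4 Ft -7.01 Fr 3.00 My 0.567 errt -0.97 errr 0.64 rot 3.07 tau 0.88 clk 52.98
25.4 Ft -2.03 Fr 4.38 My 0.352 errt -0.59 errr 0.62 rot 1.82 tau 0.07 clk 53.38
24.9 Ft -1.99 Fr 5.39 My 0.304 errt -0.53 errr 0.60 rot 1.77 tau 0.11 clk 53.67
```

```bash
cat > fit2.py <<'E'
from fit import add,D
import numpy as np
from scipy.optimize import least_squares
add(122,"""-24.1 1 -2.02 .371
-23.6 1 -2.88 .38
-24.6 -1 3.2 .214
-25.1 -1 2.45 .21
.9 1 -3.09 .368
1.4 1 -4.36 .386
.4 -1 .21 .164
-.1 -1 .75 .18
25.9 1 -5.01 .408
26.4 1 -7.01 .567
25.4 -1 -2.03 .352
24.9 -1 -1.99 .304""")
d=np.array(D);ph=np.radians(d[:,0]);wh=np.radians(d[:,0]+d[:,1])
def go(m,A,c,L0=None,b=0):
    def res(p):
        a,L,k,b0=p; L=L0 or L
        return ((-(d[:,4]+c*np.sin(ph)+L*d[:,3])-(k*d[:,2]-A*np.sin(a+wh)+b*b0))/(L+.02))[m]
    R=[least_squares(res,[a,.2,.5,0]) for a in (0,1.5,3,4.5)]
    r=min(R,key=lambda r:r.cost);return r.cost,np.degrees(r.x[0])%360,r.x[1:].round(3)
al=np.ones(len(d),bool)
for A in(.3,.4,.5):
  for c in(.4,.47):
    for L0 in (None,.2,.25,.3):
      for b in(0,1): print(A,c,L0,b,go(al,A,c,L0,b))
for o in(0,67,122): print("without",o,go(d[:,1]!=o,.4,.45))
E
python3 fit2.py | grep -v nb | tail -27
```

```text
0.4 0.47 None 0 (np.float64(7.582024544898727), np.float64(66.41186175360234), array([0.216, 0.365, 0.   ]))
0.4 0.47 None 1 (np.float64(7.545124139766838), np.float64(64.20416258820522), array([0.212, 0.358, 0.018]))
0.4 0.47 0.2 0 (np.float64(9.53311858307388), np.float64(65.03199152603374), array([0.342, 0.333, 0.   ]))
0.4 0.47 0.2 1 (np.float64(7.869059753248685), np.float64(58.34606064327075), array([49.515,  0.332,  0.06 ]))
0.4 0.47 0.25 0 (np.float64(13.507931091948551), np.float64(67.79662168343528), array([0.225, 0.434, 0.   ]))
0.4 0.47 0.25 1 (np.float64(10.010097907956188), np.float64(78.71110296062957), array([-76.221,   0.436,  -0.115]))
0.4 0.47 0.3 0 (np.float64(33.3246088257573), np.float64(68.64984223514287), array([0.2  , 0.536, 0.   ]))
0.4 0.47 0.3 1 (np.float64(18.433484874700746), np.float64(89.65767899084311), array([31.377,  0.54 , -0.278]))
0.5 0.4 None 0 (np.float64(8.045519529362576), np.float64(70.37822307143887), array([0.238, 0.413, 0.   ]))
0.5 0.4 None 1 (np.float64(8.005817233949239), np.float64(68.38048430111705), array([0.234, 0.404, 0.021]))
0.5
[... 1158 characters left out ...]
1354094), array([0.201, 0.436, 0.   ]))
0.5 0.47 0.25 1 (np.float64(8.321398895547501), np.float64(72.2547363776483), array([ 1.55586e+02,  4.37000e-01, -3.90000e-02]))
0.5 0.47 0.3 0 (np.float64(22.544343940023563), np.float64(69.34694677601705), array([0.469, 0.537, 0.   ]))
0.5 0.47 0.3 1 (np.float64(14.162319191311742), np.float64(84.6744226977762), array([-1.379,  0.541, -0.213]))
without 0 (np.float64(3.459748220565521), np.float64(66.15399697388881), array([0.215, 0.372, 0.   ]))
without 67 (np.float64(5.695586147309114), np.float64(67.86257863573475), array([0.216, 0.367, 0.   ]))
without 122 (np.float64(6.027761685136121), np.float64(67.22316031656132), array([0.218, 0.362, 0.   ]))
```

```bash
python3 - <<'E'
from h import *
D=np.radians
d0=eyes.grab_frame("scene")
for x in (13,2,-9):
    p,q=pose(D(x),dy=.002);env.movel(p,velocity=.06,frame=q)
for x in (-8.4,-7.8,-9,-9.6):
    o=step(x,pr=0);print(x,"tauc %.2f"%-(o[3]+.47*np.sin(D(x))+.225*o[1]))
step(-9)
env.hold(.3);s=monitor.sense();print(s["gripper_force"],np.abs(s["qvel"]).max(),s["clock"])
d=eyes.grab_frame("scene");cv2.imwrite("pics/end.png",cv2.resize(d["frame"][120:300,130:410,::-1],None,fx=2.7,fy=2.7))
E
```

```text
-8.4 tauc 0.31
-7.8 tauc 0.21
-9 tauc -0.43
-9.6 tauc -0.12
-9.0 Ft -3.12 Fr 4.69 My 0.505 errt -0.04 errr -0.06 rot 8.83 tau 0.14 clk 56.48
45.0707083940506 0.0007467236871364765 56.7833
```

View pics/end.png

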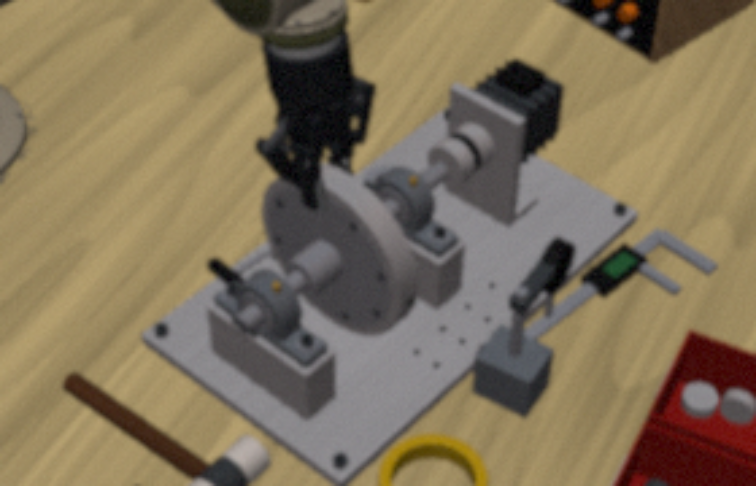

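The picture shows the fingers still pinching the rim at about (310,185), with the bystanders where they were. The mean torque here is about zero (+0.26 and −0.28 N m in the two directions), as it should be at the bottom.

```bash
python3 -c "
from bench import job
print(job.hand_in())"
```

```text
the job is handed in; nothing more can be done
None
```

I handed in the job with the wheel gripped at about 45 N and the arm at rest at 56.8 s of 70. By my torque fit, the heavy side points straight down to roughly ±10°; the hand-in gave no verdict to confirm it, and the last picture shows the bystanders in place.

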